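Play a lullaby: plug in the song block and hold the slide at the mark

ROBOT

A 7-joint arm with a two-finger parallel gripper is mounted at the origin on the work surface. World frame = base frame: x ahead of the robot, y to its left, z up, the work surface at z = 0. Lengths are in m, angles in rad, forces in N, time in s.
With the tool pointing down it reaches from about 0.425 to 0.825 m from the base axis. Payload 3.6 kg.
Tool frame: the origin (TCP) lies where the fingers leave the gripper's body, on its centre line; the fingertips stand 73 mm ahead of it and the grasp point (between the pads) lies 54 mm ahead of it; x points along the fingers, y is the direction in which the jaws open and shut, and the axes are right-handed (so a half turn about x gives the same grasp; the last joint's range is limited). The gripper opens to 85 mm and grips with 20 to 120 N. Pads are 22 mm wide; open, the fingers measure 114 mm over their backs; the gripper's body (76 mm by 85 mm) begins 54 mm behind the grasp point. The pads swing forward as they close: fully open they stand 13 mm farther back than shut.
Start: joints at [1.222, 0.615, -0.013, 1.423, 0.008, 1.103, -0.04], TCP at [0.206, -0.616, 0.304] pointing down, gripper open.
Joint ranges: [-3.12, 3.12], [-0.3, 2.06], [-1.34, 1.32], [0.26, 2.42], [-1.36, 4.5], [0.01, 1.98], [-2.84, 2.84]. Speed limits (rad/s): [2.79, 2.79, 3.14, 3.14, 3.14, 3.14, 3.14].

INTERFACE

Orientations are given as a unit quaternion [x, y, z, w].
In Python, from station import arm, snapshot, camera_info, ticket gives the robot as it stands. Calls block until the motion is done:
- arm.movep(position, orientation): joint-space move of the TCP to a pose.
- arm.line_to(position, velocity=0.15, ori=None): straight line of the TCP; ori=None keeps the orientation; velocity is the mean speed in m/s.
- arm.move_j(angles): joint-space move.
- arm.move_gripper(opening, effort=None): opening from 0.0 (shut) to 1.0 (fully open); effort is the grip in N (None keeps the last); returns when the fingers have stopped.
- arm.pause(seconds).
- arm.ik(position, orientation): joint angles nearest the present ones, or None.
- snapshot(name): name is "scene" or "top" or "wrist"; returns the picture (400x640x3 uint8, blue, green, red); there is no depth.
- camera_info(name): a dict with "fx", "fy", "cx", "cy" (pixels), "R" (3x3) and "t" (3): a world point X has camera coordinates R X + t; the wrist camera has in their place "T_tool_cam" (4x4, takes a point from camera to tool coordinates, whose origin is the TCP and whose axes are the tool frame's). Camera axes: x right, y down, z forward; pixel columns grow to the right and rows downward; lengths in m; the calibration is good to about 2 mm. A picture is of the moment at which its call begins: read the wrist's pose just before it. camera_info takes no time and is no camera call.
A pose or a line that the arm cannot do raises arm.MotionError and nothing moves.
- ticket.finish_job(): hands the job in, once; it reports no verdict.
Readings, each from a call of its own:
- arm.read_time(): time.
- arm.read_joint_positions(): joint angles.
- arm.read_dq(): joint speeds.
- arm.read_effort(): joint torques, N m.
- arm.read_tool_pos(): TCP position.
- arm.read_eef_rot(): TCP orientation.
- arm.read_ft_force(): force on the tool from outside, world axes, zero at the start.
- arm.read_wrist_torque(): the same for the moment, N m.
- arm.read_opening(): opening from 0.0 (shut) to 1.0 (fully open).
Only numpy, scipy, OpenCV 4.12 (cv2) and the standard library are available. Lean on these libraries where they do the work, as an engineer would, in place of code of your own. Each camera call takes 0.05 s, during which the arm holds its last target.

TASK

Plug the wooden song block, plug end down, fully home into the socket on top of the white lullaby player. Then take the player's blue spring-return handle, pull it out towards the robot until its white pointers are in line with the green rider, and keep holding it there: the song plays only while it is held, so finish with the handle still in the gripper at the mark. Do not shift the green rider, and leave the jars, the teether and the ball where they are.

Things in the scene. Friction and masses are not known exactly. Their poses are not given: they have to be found in the camera images.
- player: White lullaby player fixed to the table (sizes in mm): housing 140 (x) x 160 (y) x 60 high; a grey base plate, 12 thick and 120 wide, runs on from its front for 145 along the player's -x. Origin: centre of the housing's underside, on the table. Its -x axis points roughly at the robot and is the direction in which the slide is pulled; z up.
- socket (a point): (Sizes in mm.) Centre of the mouth of the rectangular socket hole in the housing's flat top, 60 above the table. The hole is 32.5 (along the player's x) x 22.5 (along the player's y), 24 deep, with a small chamfer at the mouth. Axes as the player's.
- song_block: (mm) Loose song block, about 70 g, standing on its plug. Black plug: 30 (block's x) x 20 (y), 20 long; wooden head above it: 44 (x) x 30 (y) x 36 high, yellow dot on top; 56 high in all. Origin: centre of the plug's underside, z up. Fits either way round (half turn). Fully home, the head rests on the housing's top and the origin lies 20 below the socket's mouth.
- slide: (mm) Blue slide with an upright fin handle, 16 (x) x 32 (y), top 90 above the table, on a tongue 50 wide, its top at 35; white pointer tabs beside the fin, in line with it. Origin: fin's centre line, at table height; axes as the player's. Home is 115 from the player's origin along its -x; slides out along -x up to 100. Spring pulls it back: 3 N at home, +0.8 N per 10 mm; returns if let go.
- grip (a point): (mm) Grip point on the handle fin's centre line, 70 above the table (20 below the fin's top); the fin can be pinched from above either way. Moves with the slide; axes as the player's.
- rider: (mm) Green mark on the base plate: a strip 12 long (x), 112 wide (y), passing under the tongue, with a raised tab at each end, top 25 above the table. Stiff; set 45 to 80 beyond the slide's home along the player's -x. Origin: its centre line, at table height; axes as the player's. The slide is at the mark when its origin is level with the rider's in x; the pointers must be within its 12 width.
- jar_a: Bystander: closed jar with a white cap, 54 mm in diameter, 60 mm high, standing on the lazy-susan turntable. Origin under its centre.
- jar_b: Bystander: closed jar with a blue cap, same size, also on the turntable. Origin under its centre.
- turntable: White lazy-susan turntable, 240 mm in diameter, top 22 mm above the table, locked and fixed, with a fixed grey pump bottle 166 mm high at its centre. Origin under its centre.
- teether: Bystander: beech ring teether lying flat on the table, 72 mm outer diameter, 14 mm high. Origin under its centre.
- ball_center (a point): Bystander: centre of an orange plastic ball, 56 mm in diameter, on the table.
There are look-alikes about, which are no part of the job. Leave any purple look-alike of the song_block alone.

How it is judged:
By the outcome, as a careful person would: the job done as asked, in the order asked, and still so for the second after the job is handed in, while the arm keeps its last pose, push and grip.
It also fails if it takes over 51 s, if anything falls off the work surface, if the arm or the gripper's body presses on something with over 40 N, if the wrist force passes 120 N, or if a joint passes its speed limit or range.

## Working session

There is one attempt and no reset: what is moved stays moved. The work goes in short steps, each a Python script; the robot and the scene stay as the last script left them, time stands still between calls to the robot, and variables do not carry over. Pictures are saved under pics/ and viewed, and the job is handed in when it is done.

```bash
mkdir -p pics; ls
python3 - <<'E'
from station import arm, snapshot, camera_info, ticket
import cv2
for n in ["scene","top","wrist"]:
    print(n,arm.read_tool_pos(),arm.read_eef_rot()) if n=="wrist" else 0
    cv2.imwrite(f"pics/{n}0.png",snapshot(n)); print(camera_info(n))
print(arm.read_time())
E
```

```text
pics
{'fx': 485.3484600129002, 'fy': 485.3484600129002, 'cx': 317.72968588979353, 'cy': 198.23414957793958, 'R': array([[-0.87094447,  0.49138048, -0.00098052],
       [ 0.40895312,  0.72373742, -0.55584304],
       [-0.27242078, -0.48450941, -0.83128668]]), 't': array([ 0.48976777, -0.18106301,  1.35360773])}
{'fx': 492.9689051304822, 'fy': 492.9689051304822, 'cx': 317.1473525746179, 'cy': 209.77597208833657, 'R': array([[ 0.01990332, -0.99978108, -0.00645397],
       [-0.99686918, -0.01935045, -0.07666418],
       [ 0.07652251,  0.00795964, -0.99703608]]), 't': array([-0.00637359,  0.57732301,  1.48653663])}
wrist [ 0.20602463 -0.61592778  0.30285569] [-0.69775366 -0.11446051  0.6980734  -0.11283681]
{'fx': 304.5993916981201, 'fy': 304.5993916981201, 'cx': 322.2503914840289, 'cy': 203.41883780478346, 'T_tool_cam': array([[ 1.63968668e-03, -2.65813437e-01,  9.64023095e-01,
        -6.95769247e-02],
       [ 9.99998154e-01,  1.40155206e-03, -1.31442108e-03,
         8.04183844e-04],
       [-1.00173777e-03,  9.64023471e-01,  2.65815245e-01,
        -6.73405863e-02],
       [ 0.00000000e+00,  0.00000000e+00,  0.00000000e+00,
         1.00000000e+00]])}
0.15
```

View pics/top0.png

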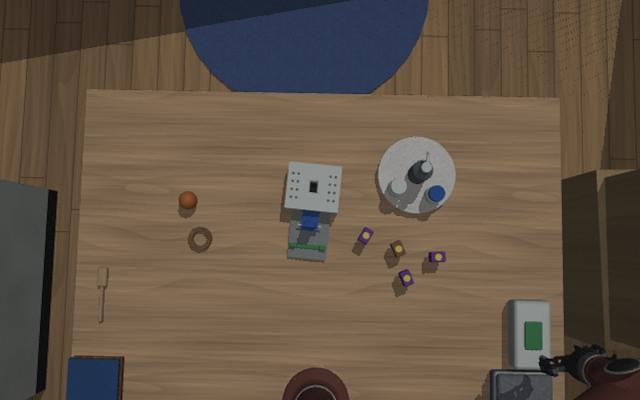

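View pics/scene0.png

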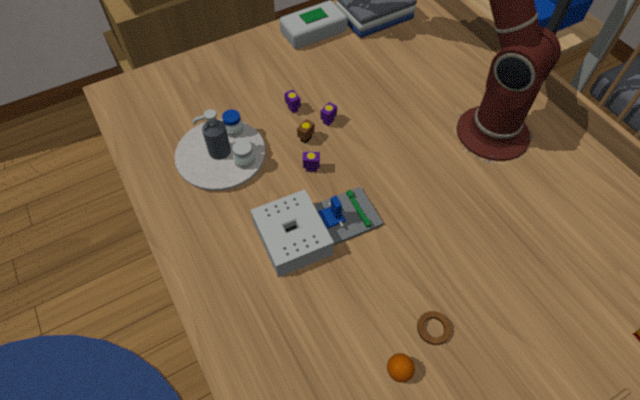

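The top view shows the wooden block at about (398,248) with purple look-alikes around it. The player is at about (313,187), the slide at (311,222) and the rider at (307,247). I'll zoom in and compute positions next.

```bash
cat > h.py <<'E'
import numpy as np, cv2
from station import arm, snapshot, camera_info, ticket
from scipy.spatial.transform import Rotation as Ro
def ray(name,px,tp=None,q=None):
    c=camera_info(name)
    d=np.array([(px[0]-c['cx'])/c['fx'],(px[1]-c['cy'])/c['fy'],1])
    if name=='wrist':
        T=c['T_tool_cam']; R=Ro.from_quat(q).as_matrix()
        return np.array(tp)+R@T[:3,3], R@T[:3,:3]@d
    return -c['R'].T@c['t'], c['R'].T@d
def hit(name,px,z,tp=None,q=None):
    o,d=ray(name,px,tp,q); return o+d*(z-o[2])/d[2]
def proj(name,X,tp=None,q=None):
    c=camera_info(name);X=np.atleast_2d(X)
    if name=='wrist':
        T=c['T_tool_cam']; R=Ro.from_quat(q).as_matrix()
        P=((X-np.array(tp))@R-T[:3,3])@T[:3,:3]
    else: P=X@c['R'].T+c['t']
    return np.c_[P[:,0]/P[:,2]*c['fx']+c['cx'],P[:,1]/P[:,2]*c['fy']+c['cy']]
def down(yaw):
    # tool x down, tool y (jaw) at angle yaw from world x
    x=np.array([0,0,-1.]);y=np.array([np.cos(yaw),np.sin(yaw),0]);z=np.cross(x,y)
    return Ro.from_matrix(np.c_[x,y,z]).as_quat()
E
python3 - <<'E'
from h import *
im=cv2.imread('pics/top0.png')
for n,(a,b,c,d) in dict(blk=(345,215,455,298),pl=(270,150,360,270)).items():
    s=min(800/(c-a),600/(d-b)); cv2.imwrite(f'pics/top_{n}.png',cv2.resize(im[b:d,a:c],None,fx=int(s),fy=int(s),interpolation=cv2.INTER_CUBIC))
print(hit('top',(398.5,248.5),.056),hit('top',(366,235),.056),hit('top',(437,257),.056),hit('top',(406,277),.056))
for p,z in [((313,187),.06),((311,222),.035),((307,247),.025)]: print(hit('top',p,z))
q=arm.read_eef_rot();R=Ro.from_quat(q).as_matrix();print(R)
E
```

```text
[ 0.46408581 -0.23919992  0.056     ] [ 0.50224062 -0.14224731  0.056     ] [ 0.44123022 -0.35339377  0.056     ] [ 0.38050522 -0.26196095  0.056     ]
[0.64257305 0.01845042 0.06      ]
[0.53886369 0.02274918 0.035     ]
[0.46314561 0.03351158 0.025     ]
[[-6.61594775e-04  3.17361313e-01 -9.48304465e-01]
 [ 1.92279998e-03 -9.48302516e-01 -3.17362003e-01]
 [-9.99997933e-01 -2.03336485e-03  1.71696638e-05]]
```

```bash
sleep 0
```

```text
(no output)
```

View pics/top_blk.png

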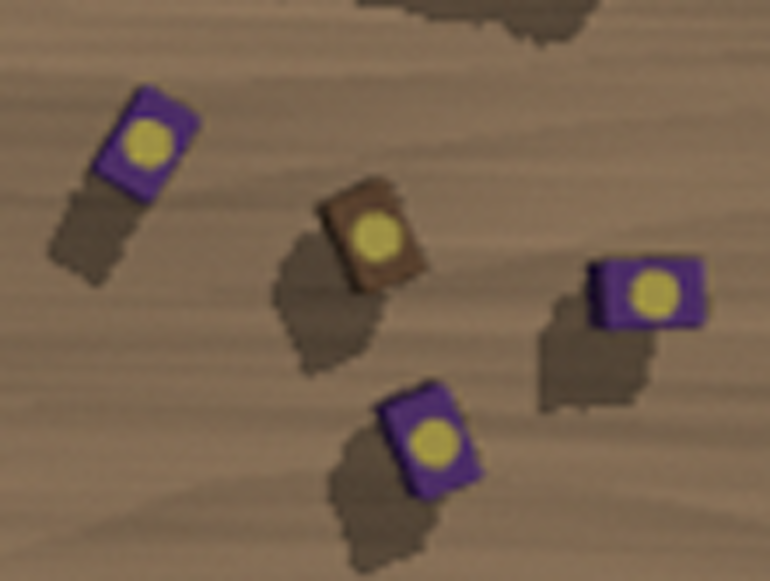

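View pics/top_pl.png

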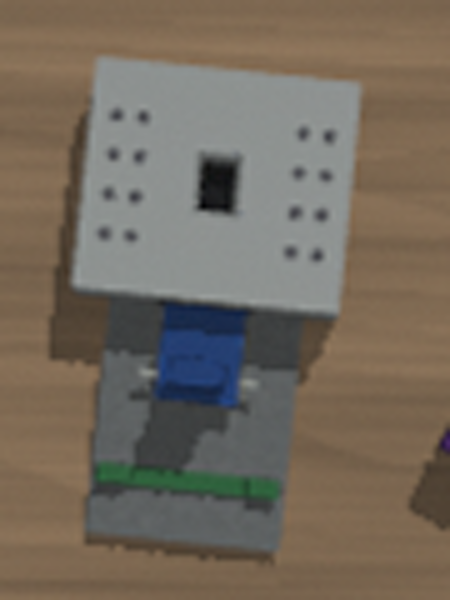

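The zoom shows the wooden block's long axis at about 29° yaw and the player at about -5°. The wrist camera will refine both.

Run:
```python
from h import *
import json
rec={}
def go(p,yaw,n):
    q=down(np.radians(yaw)); print(n,np.round(arm.ik(p,q),2)); arm.movep(p,list(q)); arm.pause(0.3)
    tp=np.array(arm.read_tool_pos());qq=np.array(arm.read_eef_rot()); im=snapshot('wrist'); cv2.imwrite(f'pics/{n}.png',im)
    rec[n]=[tp.tolist(),qq.tolist()]; print(tp,qq,arm.read_time())
go([0.59,0.02,0.27],-95,'w_pl')
go([0.46,-0.235,0.22],-62,'w_blk')
json.dump(rec,open('rec.json','w'))
```

```text
w_pl [-0.01  0.56 -0.1   1.65  0.06  0.94 -1.79]
[0.59001262 0.01963799 0.26998843] [-0.7064104   0.03107254  0.7064401   0.03100372] 3.1333
w_blk [ 0.59  0.53 -0.24  1.9   0.18  0.73 -0.83]
[ 0.46063919 -0.23417937  0.22011605] [ 0.68613009  0.17163235 -0.68578319  0.17166609] 4.6
```

View pics/w_pl.png

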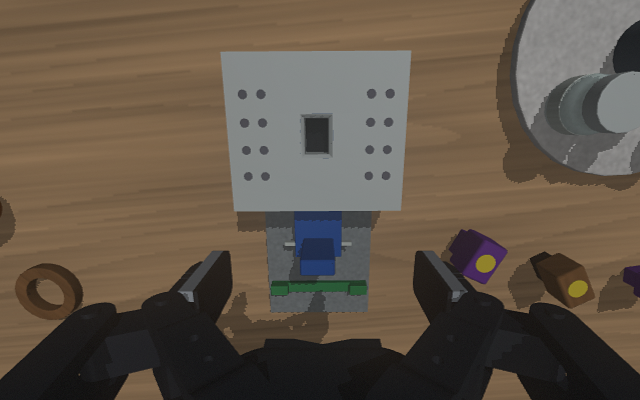

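View pics/w_blk.png

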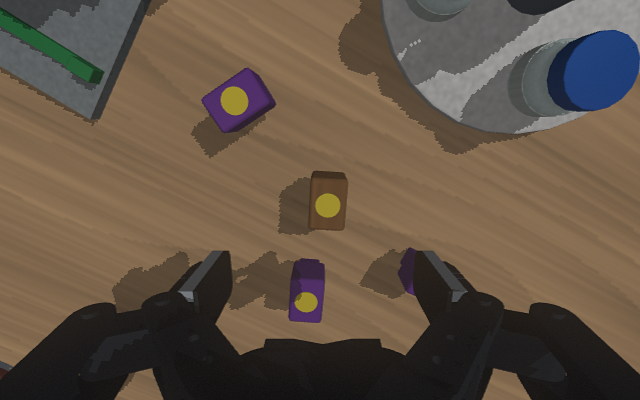

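The player view shows the housing top corners at (221,51), (411,51), (401,210) and (234,210), with the socket at (317,135). In the block view, the dot is at (328,205). I'll measure these with sub-pixel methods.

Run:
```python
from h import *
def crop(src,n,a,b,c,d):
    im=cv2.imread(f'pics/{src}.png')[b:d,a:c]; s=min(800//(c-a),600//(d-b)); cv2.imwrite(f'pics/{n}.png',cv2.resize(im,None,fx=s,fy=s,interpolation=cv2.INTER_CUBIC)); print(n,s)
crop('w_blk','z_blk',295,160,365,240)
crop('w_pl','z_sock',285,100,350,170)
crop('w_pl','z_sl',255,205,385,315)
```

```text
z_blk 7
z_sock 8
z_sl 5
```

View pics/z_blk.png

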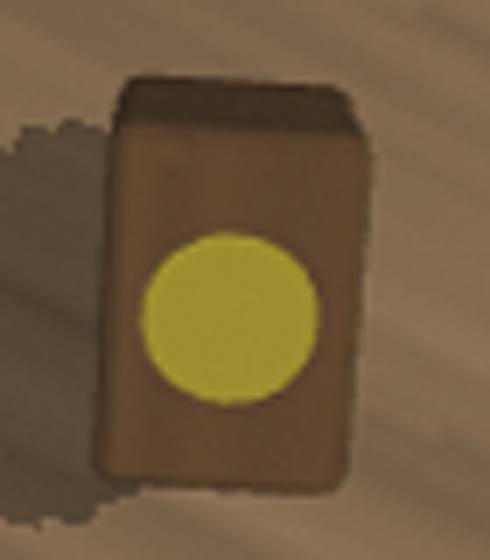

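View pics/z_sock.png

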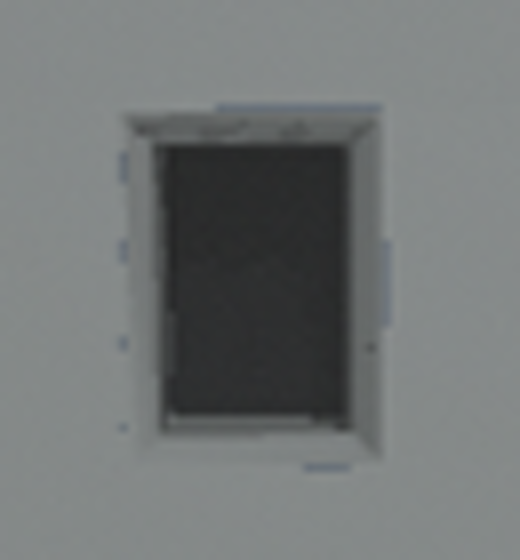

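View pics/z_sl.png

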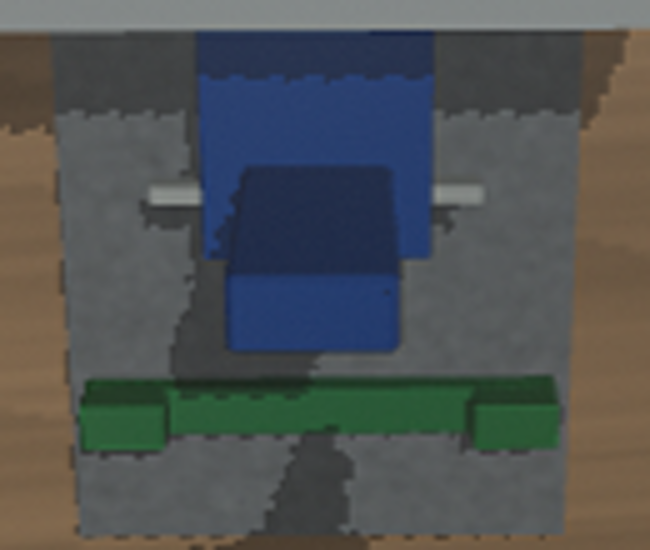

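```bash
cat > m.py <<'E'
from h import *
import json
from scipy.optimize import least_squares
rec=json.load(open('rec.json'))
def un(a,b,s,pts): return (np.array(pts,float)+.5)/s-.5+[a,b]
def world(n,px,z): return np.array([hit('wrist',p,z,*rec[n])[:2] for p in px])
def fit(W,M,y0):
    def f(v): c,s=np.cos(v[2]),np.sin(v[2]); return (M@np.array([[c,s],[-s,c]])+v[:2]-W).ravel()
    r=least_squares(f,[*W.mean(0),y0]); print(np.round(r.x[:2],4),'yaw',np.degrees(r.x[2]).round(2),'res mm',np.round(r.fun*1e3,1)); return r.x
E
python3 - <<'E'
from m import *
B=un(295,160,7,[(116,127),(368,138),(348,492),(97,480)])
W=world('w_blk',B,.056); print('sides',[np.linalg.norm(W[i]-W[i-1]).round(4) for i in range(4)])
# image top = +block x (tool z points to robot); image right = -? 
hx,hy=.022,.015
fit(W,np.array([(hx,hy),(hx,-hy),(-hx,-hy),(-hx,hy)]),0.5)
print('dot',world('w_blk',un(295,160,7,[(231,319)]),.056))
im=cv2.imread('pics/w_pl.png')
H=np.array([(221.,51),(411,51),(401,210),(234,210)],np.float32).reshape(-1,1,2)
H=cv2.cornerSubPix(cv2.cvtColor(im,6),H,(4,4),(-1,-1),(3,50,.01)).reshape(-1,2); print(H)
W=world('w_pl',H,.06);print('sides',[np.linalg.norm(W[i]-W[i-1]).round(4) for i in range(4)])
hx,hy=.07,.08
P=fit(W,np.array([(hx,hy),(hx,-hy),(-hx,-hy),(-hx,hy)]),-.1)
s=world('w_pl',un(285,100,8,[(122,113),(380,106),(382,462),(135,460)]),.06);print('sock',s.mean(0),[np.linalg.norm(s[i]-s[i-1]).round(4) for i in range(4)])
ex=np.array([np.cos(P[2]),np.sin(P[2])]);ey=np.array([-ex[1],ex[0]])
loc=lambda W:np.c_[(W-P[:2])@ex,(W-P[:2])@ey].round(4)
print('sock loc',loc(s.mean(0)[None]))
print('rider tabs loc',loc(world('w_pl',un(255,205,5,[(82,403),(166,400),(168,450),(85,452),(473,402),(557,402),(559,447),(476,450)]),.025)))
print('fin top loc',loc(world('w_pl',un(255,205,5,[(228,273),(399,273),(399,351),(229,351)]),.09)))
print('top cam: sock',hit('top',(270+219/5-.4,150+184/5-.4),.06),'blk',hit('top',(345+377/7-.43,215+237/7-.43),.056),
 'rider L,R', loc(np.array([hit('top',(270+x/5-.4,150+y/5-.4),.025)[:2] for x,y in [(106,474),(268,489)]])))
E
```

```text
sides [np.float64(0.0417), np.float64(0.0281), np.float64(0.0419), np.float64(0.0292)]
[ 0.4649 -0.2375] yaw 25.41 res mm [ 0.6  1.4  1.4 -0.4 -0.8 -0.8 -1.2 -0.2]
dot [[ 0.46420153 -0.23767706]]
[[219.93938   51.366867]
 [410.8938    50.132828]
 [400.26483  210.31363 ]
 [235.1335   211.2753  ]]
sides [np.float64(0.1399), np.float64(0.1598), np.float64(0.1397), np.float64(0.1583)]
[0.643  0.0197] yaw -4.54 res mm [-0.1 -0.   0.2 -0.3 -0.1 -0.7 -0.1  1. ]
sock [0.64349372 0.01979655] [np.float64(0.038), np.float64(0.0284), np.float64(0.039), np.float64(0.0282)]
sock loc [[0.0005 0.0001]]
rider tabs loc [[-0.17    0.0555]
 [-0.1693  0.0361]
 [-0.1824  0.0361]
 [-0.1828  0.0555]
 [-0.1703 -0.0349]
 [-0.1704 -0.0543]
 [-0.1822 -0.0552]
 [-0.1829 -0.0358]]
fin top loc [[-0.106   0.0154]
 [-0.1062 -0.0152]
 [-0.1217 -0.0153]
 [-0.1215  0.0156]]
top cam: sock [0.64440394 0.01728994 0.06      ] blk [ 0.46429727 -0.2389822   0.056     ] rider L,R [[-0.1774  0.0493]
 [-0.1767 -0.0495]]
```

The measurements agree: sides, heights and the rider offset of about -176 mm all fit. Next I'll pick the block across its 30 mm faces.

Run:
```python
from m import *
q=list(down(np.radians(-64.6)))
arm.move_gripper(0.7,40)
arm.movep([.4645,-.2376,.17],q)
arm.line_to([.4645,-.2376,.098],0.1)
arm.move_gripper(0.0,50)
print('open',arm.read_opening(),arm.read_tool_pos(),arm.read_ft_force())
arm.line_to([.4645,-.2376,.225],0.2)
print(arm.read_opening(),arm.read_ft_force())
arm.pause(.2)
tp=np.array(arm.read_tool_pos());qq=np.array(arm.read_eef_rot()); im=snapshot('wrist'); cv2.imwrite('pics/w_held.png',im)
rec['w_held']=[tp.tolist(),qq.tolist()];json.dump(rec,open('rec.json','w'))
a,b,c,d=265,230,375,350
cv2.imwrite('pics/z_held.png',cv2.resize(im[b:d,a:c],None,fx=5,fy=5,interpolation=cv2.INTER_CUBIC))
hsv=cv2.cvtColor(im,40); m=cv2.inRange(hsv,(20,120,60),(35,255,255)); n,l,st,ce=cv2.connectedComponentsWithStats(m)
print(st[1:],ce[1:])
R=Ro.from_quat(qq).as_matrix()
print('expected',proj('wrist',tp+R@[.042,0,0],tp,qq),arm.read_time())
```

```text
open 0.341798326537873 [ 0.46487767 -0.23774164  0.09870896] [-0.50272442  0.43224137  4.36624753]
0.34378944180206555 [-0.44298074 -0.82951404 -1.56263867]
[[ 213   93   27   28  588]
 [ 298  267   49   44 1695]
 [ 423  273   23   15  166]] [[225.7244898  106.72959184]
 [322.20294985 288.46371681]
 [433.56626506 278.13855422]]
expected [[320.55724168 288.87533651]] 7.575
```

View pics/w_held.png

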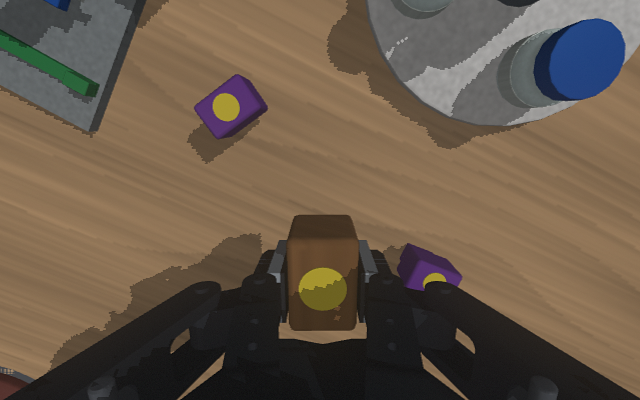

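View pics/z_held.png

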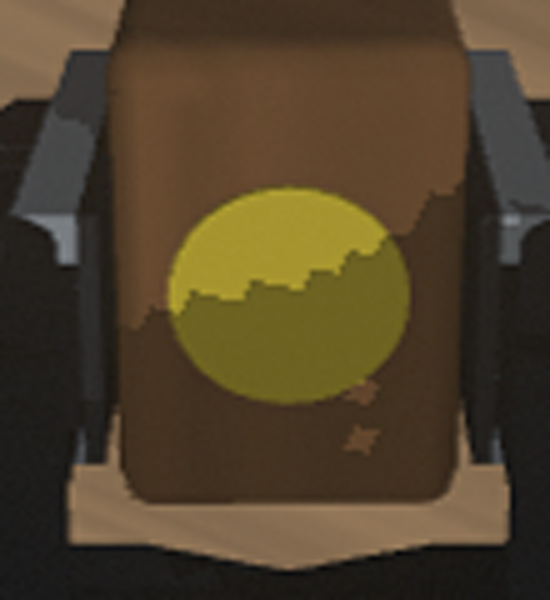

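The block is held square and centred. Its dot is at (322,288) against an expected (321,289), which suggests a camera bias of about 0.7 mm along the jaws. Next I'll insert it with force checks.

```bash
cat > ins.py <<'E'
from m import *
def stepdown(x,y,z0,z1,dz=.002,flim=12,v=.03):
    f0=np.array(arm.read_ft_force())
    z=z0
    while z>z1+1e-6:
        z=max(z-dz,z1); arm.line_to([x,y,z],v)
        f=np.array(arm.read_ft_force())-f0; tp=np.array(arm.read_tool_pos())
        print(round(z,4),tp.round(4),f.round(1))
        if np.linalg.norm(f)>flim: print('STOP'); break
    return z
E
python3 - <<'E'
from ins import *
q=list(down(np.radians(-94.5)))
x,y=.6433,.0205
arm.movep([x,y,.225],q)
arm.line_to([x,y,.168],.12); arm.pause(.3)
tp=np.array(arm.read_tool_pos());qq=np.array(arm.read_eef_rot()); print(tp,arm.read_ft_force(),arm.read_time())
im=snapshot('wrist'); cv2.imwrite('pics/w_ins.png',im)
stepdown(x,y,.168,.152)
print(arm.read_time())
cv2.imwrite('pics/w_ins2.png',snapshot('wrist'))
cv2.imwrite('pics/s_ins2.png',snapshot('scene'))
E
```

```text
[0.64364023 0.02053999 0.16878873] [ 0.39103538  0.03650965 -1.27997738] 9.7
0.166 [0.6432 0.0205 0.1658] [-0.2  0.4  0.2]
0.164 [0.6432 0.0205 0.1637] [ 0.3 -0.7 -0.8]
0.162 [0.6432 0.0205 0.1618] [-0.4 -0.5 -0.3]
0.16 [0.6432 0.0205 0.1598] [-0.1 -0.6 -0.5]
0.158 [0.6432 0.0205 0.1578] [0.2 0.2 0.7]
0.156 [0.6432 0.0205 0.1558] [ 0.1 -0.  -0.1]
0.154 [0.6432 0.0205 0.1538] [ 1.3  0.3 -0.3]
0.152 [0.6432 0.0205 0.1518] [ 0.6  0.7 -0.7]
11.75
```

View pics/w_ins2.png

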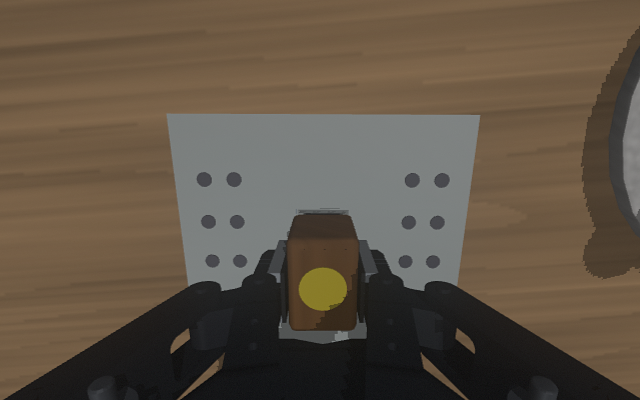

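The plug is about 7 mm below the mouth with almost no force, so I'll continue to home.

Run:
```python
from ins import *
x,y=.6433,.0205
z=stepdown(x,y,.152,.140,.004,10)
z=stepdown(x,y,z,.1365,.0007,8)
print(arm.read_opening())
arm.move_gripper(0.6); print(arm.read_opening(),arm.read_tool_pos())
arm.line_to([x,y,.235],.2)
arm.pause(.2); print(arm.read_time())
a=[arm.read_tool_pos(),arm.read_eef_rot()]
im=snapshot('wrist'); cv2.imwrite('pics/w_home.png',im); rec['w_home']=[list(map(float,v)) for v in a];json.dump(rec,open('rec.json','w'))
cv2.imwrite('pics/s_home.png',cv2.resize(snapshot('scene')[170:300,230:400],None,fx=4,fy=4,interpolation=cv2.INTER_CUBIC))
```

```text
0.148 [0.6431 0.0205 0.1476] [-0.7  0.2 -1. ]
0.144 [0.6431 0.0205 0.1436] [-1.1  0.9 -0.2]
0.14 [0.6431 0.0205 0.1397] [-0.6  1.1  0. ]
0.1393 [0.6433 0.0205 0.1393] [ 0.7 -0.7 -0.7]
0.1386 [0.6435 0.0205 0.1388] [ 0.5 -1.1  1. ]
0.1379 [0.6435 0.0205 0.1388] [-1.3 -0.3  5.7]
0.1372 [0.6435 0.0206 0.1388] [-3.1 -0.3  9. ]
STOP
0.3452900393683074
0.5971981936480888 [0.64315531 0.02046256 0.13668614]
14.8833
```

View pics/w_home.png

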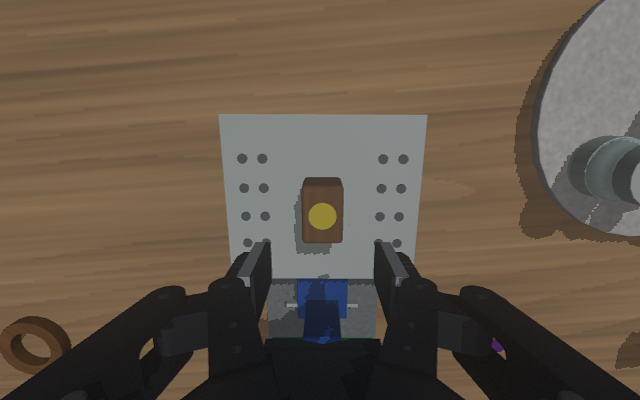

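View pics/s_home.png

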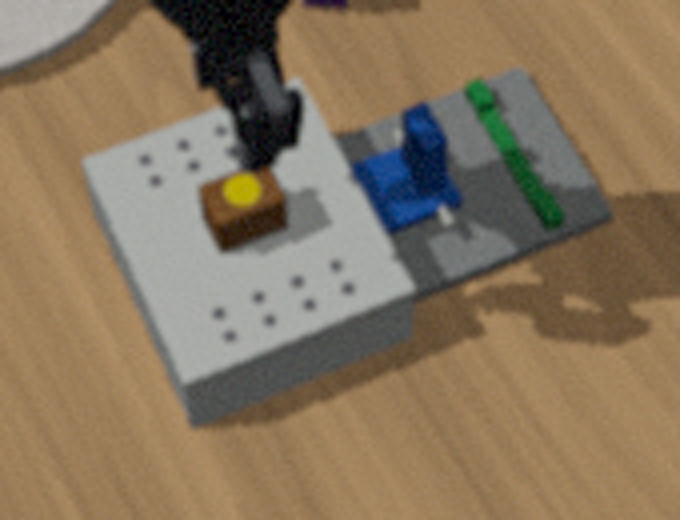

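The block is seated: contact came at TCP z 0.1388 against a predicted 0.1387, and the head is flush on the housing. Next I'll grip the fin with the jaws along the player's x.

Run:
```python
from ins import *
P=np.array([.6434,.0205]);yaw=np.radians(-4.54);ex=np.array([np.cos(yaw),np.sin(yaw)])
f=P-.1155*ex
best=None
for yy in (yaw,yaw+np.pi):
    q=list(down(yy)); j=arm.ik([*f,.124],q); f2=P-.18*ex; j2=arm.ik([*f2,.124],q)
    print(None if j is None else np.round(j,2),None if j2 is None else np.round(j2,2))
    c=np.abs(j[6]) if j is not None and j2 is not None else 9
    if best is None or c<best[0]: best=(c,q)
q=best[1]
arm.move_gripper(.45,40)
arm.movep([*f,.21],q)
arm.line_to([*f,.124],.12)
print(arm.read_tool_pos(),arm.read_ft_force())
arm.move_gripper(0.,40)
print(arm.read_opening(),arm.read_tool_pos(),arm.read_ft_force(),arm.read_time())
arm.pause(.1)
cv2.imwrite('pics/w_grip.png',snapshot('wrist'))
```

```text
[ 0.16  0.71 -0.4   1.94  0.48  0.58 -0.64] [ 0.12  0.65 -0.36  2.12  0.5   0.46 -0.71]
[-0.55  0.81  0.75  1.96 -0.85  0.71 -2.5 ] [-0.49  0.7   0.55  2.13 -0.75  0.51 -2.58]
[0.52878127 0.02986082 0.12450517] [ 1.02661833 -0.29097333 -0.20940304]
0.181416592804728 [0.52861761 0.02971506 0.12488357] [-1.49637844 -0.24981027  5.83588167] 17.5583
```

View pics/w_grip.png

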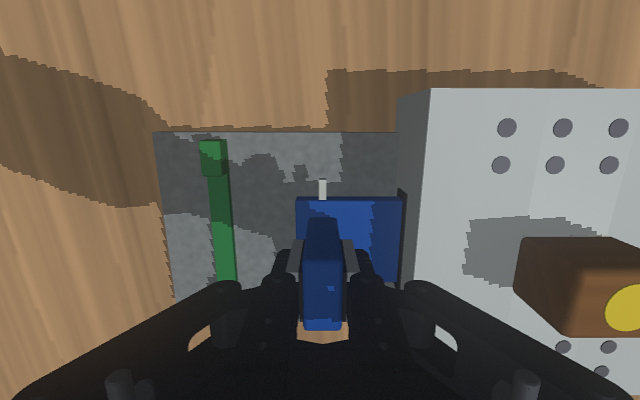

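The fin is gripped. The pointer is at column 322 and the rider tab at about 213. I'll pull along -x and compare image columns.

Run:
```python
from ins import *
P=np.array([.6434,.0205]);yaw=np.radians(-4.54);ex=np.array([np.cos(yaw),np.sin(yaw)])
for d in (.150,.1765):
    t=P-d*ex; arm.line_to([*t,.1245],.06); arm.pause(.2)
    tp=np.array(arm.read_tool_pos()); print('loc',(tp[:2]-P)@ex,tp,arm.read_opening(),(arm.read_ft_force()))
a=tp.tolist(),list(map(float,arm.read_eef_rot()))
im=snapshot('wrist'); rec['w_mark']=a; json.dump(rec,open('rec.json','w')); cv2.imwrite('pics/w_mark.png',im)
cv2.imwrite('pics/z_mark.png',cv2.resize(im[120:220,260:390],None,fx=6,fy=6,interpolation=cv2.INTER_CUBIC))
cv2.imwrite('pics/s_mark.png',cv2.resize(snapshot('scene')[160:290,240:400],None,fx=4,fy=4,interpolation=cv2.INTER_CUBIC))
t=snapshot('top');cv2.imwrite('pics/t_mark.png',t)
print(arm.read_time())
```

```text
loc -0.14785111425467773 [0.49602632 0.03237351 0.12493315] 0.18229814421424076 [ 5.96262684  0.10975106 -0.53643967]
loc -0.17342359515975408 [0.47053754 0.03444123 0.1249346 ] 0.18176313578974737 [ 7.84021051 -0.50230875 -1.44135596]
19.575
```

View pics/z_mark.png

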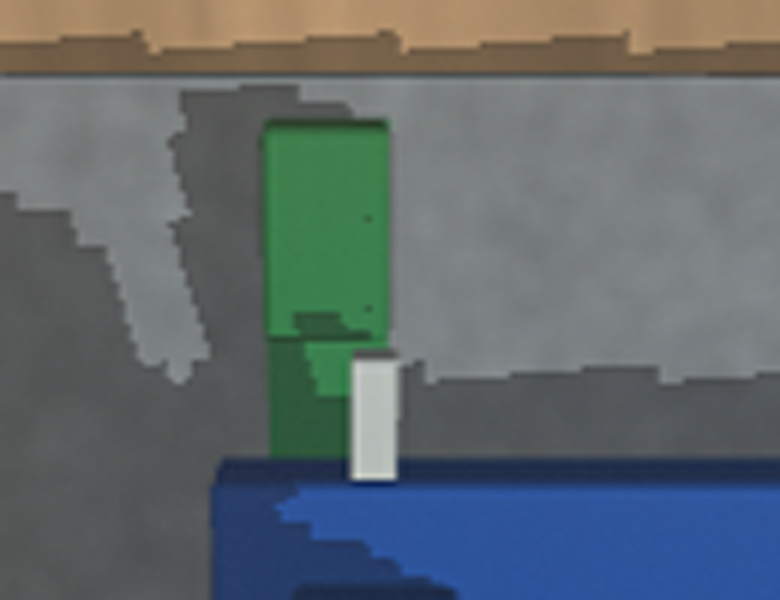

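View pics/s_mark.png

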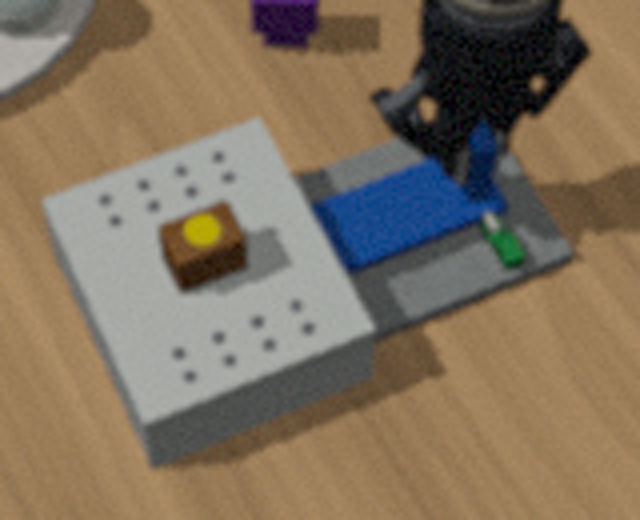

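View pics/t_mark.png

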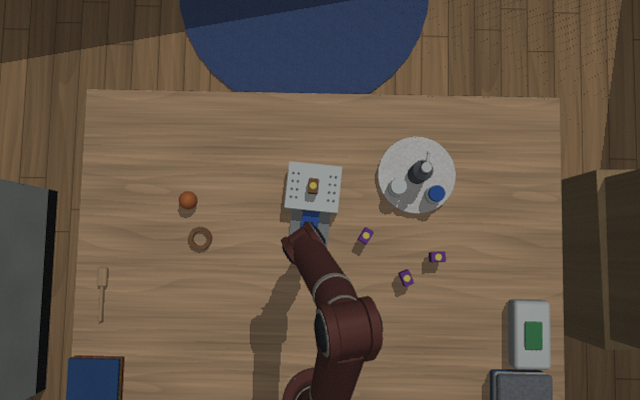

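The arm sags about 3 mm against the spring. The pointer is at zoomed column 374 and the tab centre at 327, so it is about 4.5 mm short. I'll pull a further 4.5 mm.

Run:
```python
from ins import *
P=np.array([.6434,.0205]);yaw=np.radians(-4.54);ex=np.array([np.cos(yaw),np.sin(yaw)])
arm.move_gripper(0.,60)
t=P-.181*ex; arm.line_to([*t,.1245],.03); arm.pause(1.0)
tp=np.array(arm.read_tool_pos()); print('loc',(tp[:2]-P)@ex,tp,arm.read_opening(),(arm.read_ft_force()))
im=snapshot('wrist'); cv2.imwrite('pics/w_mark2.png',im)
cv2.imwrite('pics/z_mark2.png',cv2.resize(im[120:220,260:390],None,fx=6,fy=6,interpolation=cv2.INTER_CUBIC))
print(arm.read_time())
```

```text
loc -0.1777351110846047 [0.46623937 0.03478023 0.12495952] 0.17996411515650138 [ 7.61316905 -1.04712829 -1.67009436]
21.1417
```

View pics/z_mark2.png

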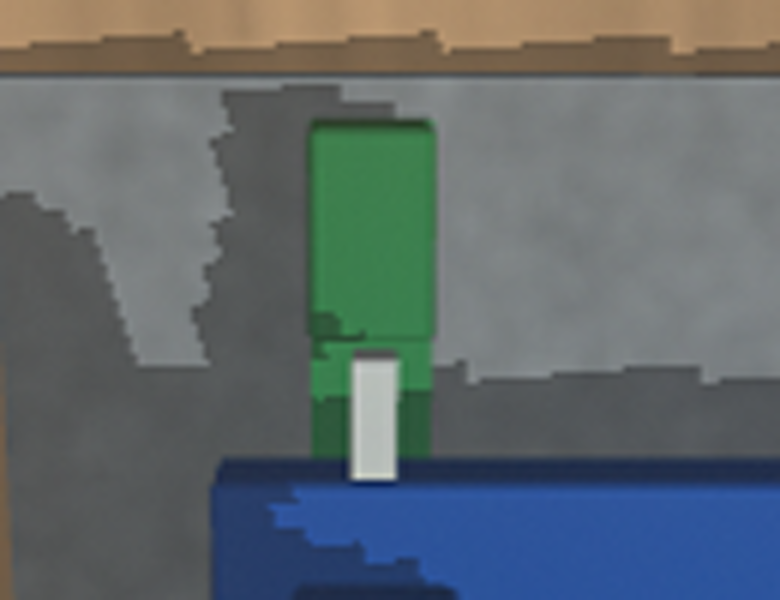

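View pics/w_mark2.png

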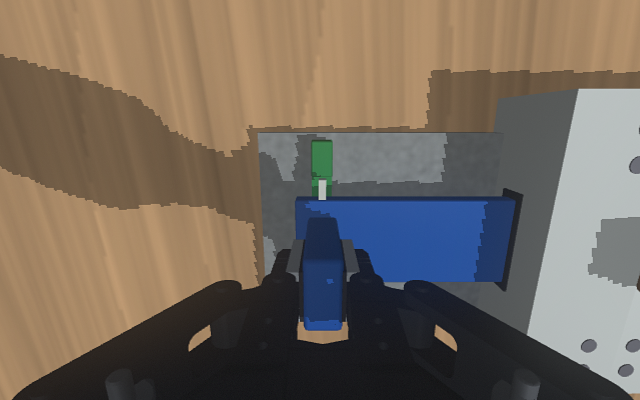

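The pointer is at zoomed column 374 and the tab centre at 372, so it is centred to about 0.2 mm and steady. I'll hand in now.

Run:
```python
from station import *
print(arm.read_tool_pos(),arm.read_opening()); print(ticket.finish_job())
```

```text
[0.46625651 0.03476666 0.12497842] 0.17590435590394463
the job is handed in; nothing more can be done
None
```

The song block is plugged in, and the blue handle is held at the green mark. I handed the job in at about 21 s on the robot's clock; it gives no verdict, so everything below is from my own checks.

- **Block:** It went into the socket with almost no resistance. Contact came at TCP z 0.1388 m against a predicted 0.1387 m for fully home. The wrist and scene pictures then showed the head flush on the housing.
- **Handle:** It is held with a 60 N grip. The arm gave way about 3 mm under the spring, which left the pointer 4.5 mm short after the first pull, so I pulled it the rest of the way. The last wrist picture shows the visible pointer within about 0.2 mm of the rider's centre line, and the slide was steady after 1 s. I checked only the pointer on the left (+y) side.
- **Bystanders:** Nothing else was touched. In the top picture taken just before the last 4.5 mm pull, the jars, teether, ball and purple blocks look unmoved. I did not measure the rider again, but its tab shows no sign of moving.
- **Disagreement:** The wrist and top cameras differed by 1 to 2.5 mm in y. The insertion position, set from the wrist camera plus a correction of about 0.8 mm, turned out right.

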